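Lock the stencil frame in the paste printer

TASK

Lock the stencil frame down in the printer, ready for pasting: slide the orange grip on each side inward, over the frame's edge, until both are fully home against their end stops. Go gently: the grips are brittle, so squeeze or push them with no more than 40 N a finger, and leave the blue slide, the frame and everything else where they are.

Things in the scene. Friction and masses are not known exactly. Their poses are not given: they have to be found in the camera images.
- printer: stencil printer, fixed: black base plate 25 mm high, x -150 to 180, y -230 to 230 mm from its origin on the table; +y to its left, yaw varies. The frame lies on its bed at x = 20 mm. Beyond the frame's left and right edges an aluminium track block, 44 mm wide, runs along y at x = 20 mm from |y| = 108 to 225 mm, top at 50 mm. Knobs 28 mm wide, 45 mm high stand at x = +-125, y = +-205 mm
- frame: loose aluminium stencil frame, 180 (x) x 200 (y) x 12 mm, with a steel foil across its underside, lying on the printer's bed; its underside is 35 mm, its top 47 mm above the table; origin at the underside's centre
- grip_left: orange brittle plastic grip of the left lock, 30 (x) x 20 (y) x 36 mm high, axes as the printer's; origin at its underside's centre, 56 mm above the table (top 92 mm). Cracks if the contact forces on it sum to over 100 N (both fingers added: a 40 N squeeze is safe); slides only along the printer's y, from |y| = 185 (open) to 125 mm (home, inward), with 3 to 5 N; stays where left
- home_left (a point): where the left grip's underside centre is when fully home: printer x = 20, y = +125 mm, 56 mm up. Then the 15 mm wide steel tongue under the grip, reaching 45 mm inward from its centre, covers the frame's edge by 20 mm, 3 mm above it. Two 9.5 mm high stop posts stand just inward of the grip, on the track block
- grip_right: orange brittle plastic grip of the right lock, 30 (x) x 20 (y) x 36 mm high, axes as the printer's; origin at its underside's centre, 56 mm above the table (top 92 mm). Cracks if the contact forces on it sum to over 100 N (both fingers added: a 40 N squeeze is safe); slides only along the printer's y, from |y| = 185 (open) to 125 mm (home, inward), with 3 to 5 N; stays where left
- home_right (a point): where the right grip's underside centre is when fully home: printer x = 20, y = -125 mm, 56 mm up. Then the 15 mm wide steel tongue under the grip, reaching 45 mm inward from its centre, covers the frame's edge by 20 mm, 3 mm above it. Two 9.5 mm high stop posts stand just inward of the grip, on the track block
- board_stop_top (a point): centre of the top of the blue board-stop slide's grip, a 22 x 22 x 22 mm block on a low track along the printer's y at its near edge (x = -118 mm), top 55.5 mm above the table. Already set: must stay as it is
- squeegee: wooden-handled squeegee, 22 x 90 x 14 mm with a steel blade, lying loose on the stencil foil inside the frame; origin at the underside's centre
- paste_jar: small jar with green cap, 44 mm across, 42 mm high, standing on the far left part of the printer's base; origin at its foot
- tan_tape: roll of tan tape lying flat, 100 mm across, 25 mm high; origin at the underside's centre
- brown_tape: roll of brown tape lying flat, 90 mm across, 19 mm high; origin at the underside's centre
- flux_bottle: white bottle, 36 mm across, 100 mm high, standing; origin at its foot
- syringe: paste syringe lying on the far edge of the base, about 150 mm long (its x), 20 mm high; origin under its barrel
- circuit_board: green circuit board 80 x 60 mm, 10 mm high with its parts, lying flat; origin at the underside's centre

How it is judged (in metres and radians):
At the end, for the whole second after the job is handed in: Both locks stand within 3 mm of their inner end stops and at rest; the stencil frame still lies flat on the bed, within 10 mm of where it was; the robot touches nothing (horizontal distance between grip_left and home_left below 0.003 m and linear speed of each of grip_left, grip_right below 0.005 m/s and horizontal distance between grip_right and home_right below 0.003 m and height (world z) of frame below 0.039 m and angle between frame's own z axis and vertical below 0.05 rad and distance of frame from where it was at the start of the episode below 0.01 m).
It fails at once if a lock grip is pushed or squeezed with contact forces that sum to more than 100 N (both fingers added) (contact force between any of grip_left, grip_right and anything else above 100 N).
It fails at once if the blue board-stop slide is moved by more than 8 mm (distance of board_stop_top from where it was at the start of the episode above 0.008 m).
It fails at once if the stencil frame is shifted by more than 10 mm (distance of frame from where it was at the start of the episode above 0.01 m).
It fails at once if something else on the table or the printer is moved by more than 30 mm (distance of any of squeegee, paste_jar, tan_tape, brown_tape, flux_bottle, syringe, circuit_board from where it was at the start of the episode above 0.03 m).
It also fails if it takes over 45 s, if anything falls off the work surface, if the arm or the gripper's body presses on something with over 40 N, if the wrist force passes 120 N, or if a joint passes its speed limit or range.

ROBOT

A 6-joint arm with a two-finger parallel gripper is mounted at the origin on the work surface. World frame = base frame: x ahead of the robot, y to its left, z up, the work surface at z = 0. Lengths are in mm, angles in rad, forces in N, time in s.
With the tool pointing down it reaches from about 300 to 775 mm from the base axis. Payload 14.6 kg.
Tool frame: the origin (TCP) lies at the very end of the fingers, on their centre line; the grasp point (between the pads) lies 19 mm behind it; z points along the fingers, y is the line along which they close (so a half turn about z gives the same grasp; the last joint's range is limited). The gripper opens to 94 mm and grips with 3 to 60 N. Pads are 16 mm wide; open, the fingers measure 119 mm over their backs; the gripper's body (75 mm by 177 mm) begins 78 mm behind the grasp point.
Start: joints at [-1.358, 0.3, 1.521, -0, 1.321, -0.067], TCP at [151.883, -528.602, 174.846] pointing down, gripper open.
Joint ranges: [-3.03, 3.03], [-0.79, 2.21], [0.23, 2.52], [-1.04, 4.18], [0, 3.07], [-2.55, 2.55]. Speed limits (rad/s): [2.22, 2.22, 2.57, 3.14, 3.14, 3.14].

INTERFACE

Orientations are given as [roll, pitch, yaw] about the fixed x, y, z axes, in that order (R = Rz(yaw) Ry(pitch) Rx(roll)).
In Python, from cell import manip, camera, get_calibration gives the robot as it stands. The module is installed in compiled form; this text tells all that it offers.
- The arm moves only by the tool jog_arm, never from a script. Its argument "plan" is one flat list of numbers, 6 for each row, row after row: the shift along the world's x, y, z in m, then the turn, a rotation vector about the world's x, y, z in degrees. A call has 1 to 20 rows; each row is the pose to reach, as a shift and turn from the pose commanded when the call began; what a row does not reach only later rows make up. A row lasts 1/10 s, in which the tool goes at most 50 mm and 8.59 degrees, less where a joint would pass 70% of its speed; a pose out of reach is approached as far as the arm can. A call with a gripper value outside its range is refused whole. "claw" is the finger opening in m, from 0 to 0.094, set as the call begins (left out, the last holds). The fingers move at their own pace and stop on an object; "force" is the grip in N (left out, the last holds). Time passes only in rows, so rows that repeat a pose let the fingers close. It gives the time, the measured TCP pose, the force, the opening and the grip force at its end, in the units of the state.
- manip.read_state(): the state, without advancing time (a new reading comes with each control period).
- camera(name): name is "side" or "top" or "wrist"; returns (picture, depth): 384x512x3 uint8, red, green, blue; 384x512 float32, mm along the optical axis (not along the pixel's ray), 0 where there is no reading.
- get_calibration(name): a dict with "fx", "fy", "cx", "cy" (pixels), "k1" (the pictures are not rectified: a ray, as slopes to the right and down, at radius r is drawn at 1 + k1 r^2 times it, then the intrinsics apply), "origin" and "attitude" of the camera in the world. Camera axes: x right, y down, z forward; pixel columns grow to the right and rows downward; lengths in mm; the calibration is good to about 2 mm. A picture is of the moment at which its call begins: read the wrist's pose just before it. get_calibration takes no time and is no camera call; for the wrist camera it gives the pose at the moment of the call.
- manip.sign_off(): hands the job in; it is judged then, once.
The state is a dict: "clock": time; "joints": joint angles; "qd": joint speeds; "effort": joint torques, N m; "eef_pos": TCP position; "eef_rot": TCP orientation; "wrist_force": force on the tool from outside, world axes, zero at the start; "moment": the same for the moment, N m; "finger_gap": finger opening in mm; "finger_force": force on a finger pad.
Only numpy, scipy, OpenCV 4.12 (cv2) and the standard library are available. Lean on these libraries where they do the work, as an engineer would, in place of code of your own. Each camera call takes 0.05 s, during which the arm holds its last target. There are 200 camera calls.

## Working session

There is one attempt and no reset: what is moved stays moved. The work goes in short steps, Python scripts to look and compute and a tool call to move; the robot and the scene stay as the last step left them, time stands still between calls to the robot, and variables do not carry over. Pictures are saved under pics/ and viewed, at most 10 in all, crops included, and the job is handed in when it is done.

Besides the shell and the picture viewer there is one more tool, called after "Emit:" as name(argument=value, ...), one argument or row to a line, values as JSON. jog_arm: Moves the arm, as the interface text tells. Its arguments: {"type":"object","properties":{"plan":{"type":"array"},"claw":{"type":"number"},"force":{"type":"number"}},"required":["plan"]}

```bash
mkdir -p pics
cat > h.py <<'E'
import numpy as np, cv2
from cell import manip, camera, get_calibration
from scipy.spatial.transform import Rotation as R
def att(c):
    a=np.array(c["attitude"],float)
    return a if a.shape==(3,3) else R.from_euler('xyz',a).as_matrix()
def pts(c,uv,d=None,z=None):
    uv=np.atleast_2d(uv).astype(float)
    q=(uv-[c["cx"],c["cy"]])/[c["fx"],c["fy"]]
    s=q.copy()
    for _ in range(20): s=q/(1+c["k1"]*(s**2).sum(1,keepdims=True))
    ray=np.c_[s,np.ones(len(s))]@att(c).T
    o=np.array(c["origin"])
    t=d if d is not None else (z-o[2])/ray[:,2]
    return o+ray*np.reshape(t,(-1,1))
E
python3 - <<'E'
from h import *
print(manip.read_state())
for n in ("top","side"):
    im,d=camera(n); c=get_calibration(n); print(c)
    np.savez(n+"0.npz",im=im,d=d)
    cv2.imwrite(f"pics/{n}0.png",im[:,:,::-1])
    hsv=cv2.cvtColor(im,cv2.COLOR_RGB2HSV)
    m=((hsv[...,0]>4)&(hsv[...,0]<18)&(hsv[...,1]>180)&(hsv[...,2]>110)).astype(np.uint8)
    k,l,st,ce=cv2.connectedComponentsWithStats(m)
    for i in range(1,k):
        if st[i,4]>40:
            v,u=np.nonzero((l==i)&(d>0)); P=pts(c,np.c_[u,v],d=d[v,u])
            print(n,st[i],P.mean(0).round(1),P.min(0).round(1),P.max(0).round(1))
E
```

```text
{'clock': 0.0, 'joints': array([-1.35762081e+00,  3.00459140e-01,  1.52157911e+00, -7.48063082e-06,
        1.32073503e+00, -6.66068757e-02]), 'qd': array([ 3.84850971e-04,  1.37665593e-03,  6.87512302e-04, -2.88177522e-05,
        9.95419175e-04,  5.51609272e-04]), 'effort': array([ 1.63982645e-04, -5.31802154e+01, -3.52738059e+01,  7.08356453e-02,
        2.43719341e-02, -1.11391141e-04]), 'eef_pos': array([ 151.80675979, -528.31450866,  174.29375776]), 'eef_rot': array([-3.14041416e+00, -7.13503030e-05,  2.79784209e-01]), 'wrist_force': array([-0.45651396, -0.15203465, -0.56803228]), 'moment': array([-0.02021063,  0.00304117, -0.02264279]), 'finger_force': 0.0, 'finger_gap': 93.69066171427873}
{'fx': 358.72861153723403, 'fy': 358.72861153723403, 'cx': 263.7161301121246, 'cy': 190.62884615740907, 'k1': -0.00013682029558390583, 'origin': array([ 510.35570435,   -3.16204754, 1139.2026419 ]), 'attitude': array([-3.0828852 ,  0.01213934, -1.56664762])}
{'fx': 389.8594256426065, 'fy': 389.8594256426065, 'cx': 253.9887856862247, 'cy': 199.76801770217514, 'k1': -0.09980640726135707, 'origin': array([218.36024554, 683.07264311, 986.60042476]), 'attitude': array([-2.44848941, -0.01842501, -2.6507629 ])}
side [253 155   8  11  67] [ 629.6 -139.1   84. ] [ 617.8 -150.3   61.9] [ 642.5 -130.3   99.3]
side [210 235  11  14  96] [580.  197.8  84. ] [563.9 152.   25.7] [623.9 206.4  97.8]
```

View pics/top0.png

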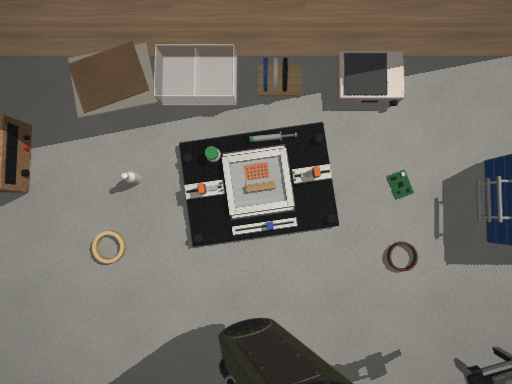

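View pics/side0.png

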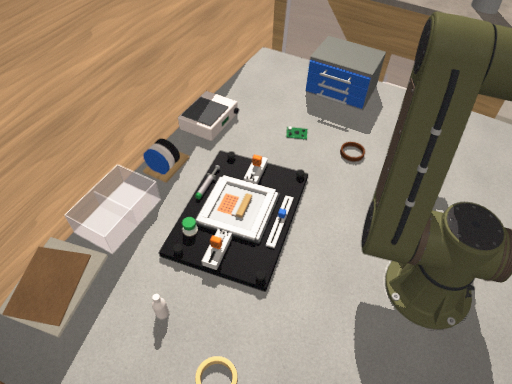

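The top view shows the printer turned about +8°, the left grip near (201,188), the right near (317,172) and the blue slide at (269,226). The side view confirms this, with both grips open and in clear space.

Run:
```python
from h import *
f=np.load("top0.npz"); im,d=f["im"],f["d"]; c=get_calibration("top")
hsv=cv2.cvtColor(im,cv2.COLOR_RGB2HSV)
print(hsv[188,201],hsv[172,317],hsv[171,257])
v,u=np.mgrid[0:384,0:512]; P=pts(c,np.c_[u.ravel(),v.ravel()],d=d.ravel()).reshape(384,512,3)
# plate: dark region
m=((hsv[...,2]<45)).astype(np.uint8); m[:110]=0;m[260:]=0;m[:,:170]=0;m[:,345:]=0
m=cv2.morphologyEx(m,cv2.MORPH_OPEN,np.ones((3,3),np.uint8))
cs,_=cv2.findContours(m,cv2.RETR_EXTERNAL,cv2.CHAIN_APPROX_NONE)
k=max(cs,key=cv2.contourArea)[:,0]
W=pts(c,k,z=25.)[:,:2].astype(np.float32)
print("plate",cv2.minAreaRect(W), "z",np.median(P[195:230,200:225,2]))
# tracks/grips
m=((hsv[...,0]>3)&(hsv[...,0]<16)&(hsv[...,1]>150)&(hsv[...,2]>90)).astype(np.uint8)
n,l,st,ce=cv2.connectedComponentsWithStats(m)
for i in range(1,n):
    if st[i,4]>15:
        mm=l==i; print(st[i],ce[i],"ray z92",pts(c,ce[i],z=92.).round(1),"depth",np.median(P[mm],0).round(1))
g=im[178:198,192:212]; print(hsv[180:197,193:210,0]); print(P[180:197,193:210,2].round(0).astype(int))
print(hsv[164:181,309:326,0]); print(P[164:181,309:326,2].round(0).astype(int))
```

```text
[ 10 174 213] [ 10 174 213] [ 10 125 171]
plate ((508.7742614746094, 15.790542602539062), (146.1625518798828, 455.3953857421875), 8.520118713378906) z 24.660486923027975
[313 167   8  10  60] [316.3        171.51666667] ray z92 [[ 628.4 -144.    92. ]] depth [ 630.  -143.5   90.7]
[198 184   8  10  67] [201.28358209 188.56716418] ray z92 [[577.3 192.9  92. ]] depth [576.5 193.6  91.2]
[[ 45  45 110   0 135  45 135  50 160 150   0  30 140 100 170 105 120]
 [ 42 150  48  30   0 150 120  30 105 160  90 165  90  15  23  30  26]
 [ 83 135  30 143 165  80  60  12  18  26  30  23  22  25  20  22  21]
 [ 15  36  19  30  21  14  12  12  11  11  12  18  18  15  20  23  22]
 [ 22  18  23  22  11  10  10  10  10  10  10  11  16  18  20  25  23]
 [ 20  23  23  25  10  10  10  10  10  10  11  11  12  17  19  18  20]
 [ 22  22  18  21   9  10  10  10  10  10  10  10  12  22  25  30  30]
 [ 21  23  20  23  10  10  10  10  10  10  10  10  13  23  30  39  30]
 [ 15  20  21  26  10  10  10  10  10  11  10  10  12  19  35  30  30]
 [ 15  20  30  30  12  10  10  10  10  10  11  11  11  15  30  36  30]
 [
[... 3453 characters left out ...]
52 54 49 80 91 92 93 90 94 89 87 49 50 51 47 53 46]
 [53 49 51 79 89 89 88 92 93 91 90 51 49 49 50 46 49]
 [48 48 47 74 88 90 94 92 88 92 91 48 49 50 52 48 48]
 [57 57 57 73 87 91 91 92 90 92 90 46 48 51 49 49 51]
 [55 53 58 70 88 92 92 93 91 91 89 49 48 51 49 51 49]
 [53 57 56 70 86 91 93 87 87 89 88 49 49 49 51 51 45]
 [55 58 58 64 87 92 91 90 90 92 88 92 51 50 50 51 49]
 [56 54 57 58 79 90 92 92 92 92 91 48 49 48 51 49 48]
 [49 50 52 50 73 88 91 89 88 86 50 52 52 52 49 50 47]
 [48 52 55 49 61 68 68 60 47 53 51 49 54 53 49 52 46]
 [47 45 52 49 51 45 48 48 50 49 47 46 50 48 49 51 50]
 [52 49 50 50 50 51 47 48 49 51 51 51 43 37 29 24 24]
 [48 50 49 50 50 41 35 31 26 21 27 21 22 21 23 22 24]]
```

Emit:
jog_arm(
  plan=[0.005,0.005,0.02,0,0,2,0.02,0.02,0.04,0,0,5,0.04,0.05,0.06,0,0,10,0.06,0.08,0.08,0,0,15,0.085,0.115,0.1,0,0,20,0.11,0.15,0.12,0,0,25,0.135,0.185,0.14,0,0,30,0.16,0.22,0.155,0,0,35,0.185,0.255,0.155,0,0,40,0.21,0.29,0.155,0,0,45,0.235,0.325,0.155,0,0,50,0.26,0.36,0.155,0,0,55,0.285,0.395,0.155,0,0,60,0.31,0.43,0.155,0,0,65,0.335,0.46,0.155,0,0,70,0.36,0.49,0.155,0,0,75,0.38,0.52,0.155,0,0,80,0.4,0.54,0.155,0,0,82,0.41,0.55,0.155,0,0,82.5,0.41,0.55,0.155,0,0,82.5],
  claw=0.06,
  force=15,
)

```text
clock: 2.1
eef_pos: [562.4, 22.5, 328.7]
eef_rot: [-3.14, -0.0, 1.722]
wrist_force: [-0.1, 0.3, 0.0]
finger_gap: 59.6
finger_force: 0.0
```

Run:
```python
from h import *
s=manip.read_state(); print(s["eef_pos"],s["eef_rot"],s["clock"])
c=get_calibration("wrist"); im,d=camera("wrist"); print(c)
cv2.imwrite("pics/w1.png",im[:,:,::-1]); np.savez("w1.npz",im=im,d=d,o=c["origin"],a=c["attitude"])
hsv=cv2.cvtColor(im,cv2.COLOR_RGB2HSV)
m=((hsv[...,0]>3)&(hsv[...,0]<16)&(hsv[...,1]>150)&(hsv[...,2]>90)).astype(np.uint8)
n,l,st,ce=cv2.connectedComponentsWithStats(m)
for i in range(1,n):
    if st[i,4]>80:
        v,u=np.nonzero((l==i)&(d>0)); P=pts(c,np.c_[u,v],d=d[v,u]); t=P[abs(P[:,2]-92)<4]
        print(st[i],len(t), cv2.minAreaRect(t[:,:2].astype(np.float32)) if len(t)>5 else P.mean(0), P[:,2].max())
```

```text
[562.38593297  22.52846273 328.72016564] [-3.13979823e+00 -4.23496787e-04  1.72151491e+00] 2.1
{'fx': 313.10320669493007, 'fy': 313.10320669493007, 'cx': 251.41479176018066, 'cy': 195.55088103253118, 'k1': -0.0842821010518774, 'origin': array([549.98249824, 101.66276309, 536.65060683]), 'attitude': array([2.86016683e+00, 1.70979561e-03, 1.50594396e-01])}
[273  32  22  18 341] 296 ((578.5067138671875, 193.20458984375), (28.269489288330078, 19.022050857543945), 8.318963050842285) 92.59934881573577
[270 267  17  11 163] 152 ((630.1272583007812, -146.47825622558594), (26.39764404296875, 16.989704132080078), 13.285924911499023) 93.33911851425142
```

View pics/w1.png

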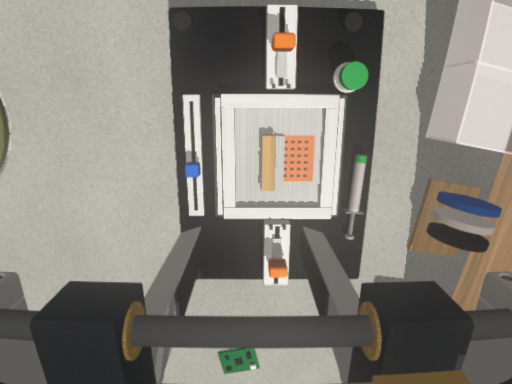

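The wrist view shows the left grip at (284,41), the right one at (278,269) between the fingers, clear track ends, and stop posts inboard of each. Next I'll locate the printer's centre from the track ends.

Run:
```python
from h import *
th=np.radians(8.5); ey=np.array([-np.sin(th),np.cos(th)]); ex=np.array([np.cos(th),np.sin(th)])
for n,fn in (("top","top0.npz"),("wrist","w1.npz")):
    f=np.load(fn); c=get_calibration(n)
    if n=="wrist": c["origin"],c["attitude"]=f["o"],f["a"]
    d=f["d"]; hsv=cv2.cvtColor(f["im"],cv2.COLOR_RGB2HSV)
    ok=(hsv[...,2]>110)&(hsv[...,1]<70)&(d>0)
    v,u=np.nonzero(ok); P=pts(c,np.c_[u,v],d=d[v,u]); P=P[(P[:,2]>44)&(P[:,2]<54)]
    p=P[:,:2]-[604,23.5]; x=p@ex; y=p@ey
    a=(abs(x)<40)&(abs(y)>130)&(abs(y)<260)
    fr=(abs(x)<120)&(abs(y)<106)
    for q in (y[a],x[a&(y>0)],x[a&(y<0)],x[fr]): print(n,len(q),np.percentile(q,[0.5,2,98,99.5]).round(1))
```

```text
top 524 [-217.6 -215.6  227.9  230.6]
top 283 [-20.8 -20.5  21.8  22.1]
top 241 [-20.9 -20.2  21.9  22.2]
top 1297 [-90.7 -87.8  89.6  91.1]
wrist 2027 [-218.6 -216.1  225.1  226.5]
wrist 1343 [-20.8 -20.4  21.7  22.5]
wrist 684 [-20.8 -20.5  22.4  23. ]
wrist 4704 [-89.  -87.8  88.4  89.5]
```

Emit:
jog_arm(
  plan=[0.004,0.03,0,0,0,0,0.008,0.07,-0.01,0,0,0,0.011,0.11,-0.04,0,0,0,0.014,0.14,-0.08,0,0,0,0.017,0.165,-0.12,0,0,0,0.017,0.172,-0.16,0,0,0,0.017,0.172,-0.2,0,0,0,0.017,0.172,-0.225,0,0,0,0.017,0.172,-0.245,0,0,0,0.017,0.172,-0.258,0,0,0,0.017,0.172,-0.264,0,0,0,0.017,0.172,-0.264,0,0,0,0.017,0.172,-0.264,0,0,0],
)

```text
clock: 3.45
eef_pos: [579.4, 193.4, 66.9]
eef_rot: [3.14, -0.0, 1.719]
wrist_force: [-0.5, 0.8, 0.7]
finger_gap: 60.1
finger_force: 0.0
```

Emit:
jog_arm(
  plan=[0,0,0,0,0,0,0,0,0,0,0,0,0,0,0,0,0,0,0,0,0,0,0,0,0,0,0,0,0,0,0,0,0,0,0,0],
  claw=0.02,
  force=15,
)

```text
clock: 4.05
eef_pos: [578.9, 193.4, 65.9]
eef_rot: [-3.142, -0.0, 1.72]
wrist_force: [-0.8, -0.1, -0.1]
finger_gap: 20.6
finger_force: 0.0
```

Run:
```python
from h import *
im,d=camera("wrist"); cv2.imwrite("pics/w2.png",im[:,:,::-1])
im,d=camera("side"); cv2.imwrite("pics/s2.png",cv2.resize(im[180:300,150:310,::-1],(640,480)))
```

```text
(no output)
```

View pics/w2.png

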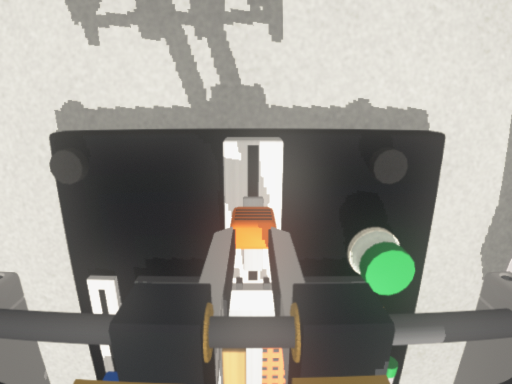

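View pics/s2.png

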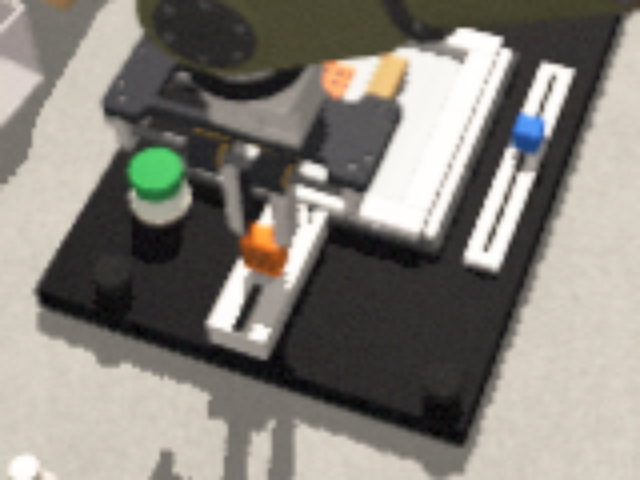

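The wrist view shows the orange grip at (253,228), just beyond the fingertips at about (217,235) and (285,235). The closed fingers look inboard of the grip, so I'll measure where it is now.

```bash
cat >> h.py <<'E'
def grips(n):
    c=get_calibration(n); im,d=camera(n)
    hsv=cv2.cvtColor(im,cv2.COLOR_RGB2HSV)
    m=((hsv[...,0]>3)&(hsv[...,0]<16)&(hsv[...,1]>150)&(hsv[...,2]>60)).astype(np.uint8)
    k,l,st,ce=cv2.connectedComponentsWithStats(m)
    for i in range(1,k):
        if st[i,4]>25:
            v,u=np.nonzero((l==i)&(d>0)); P=pts(c,np.c_[u,v],d=d[v,u]); t=P[abs(P[:,2]-92)<4]
            print(n,st[i],len(t),"all",P.mean(0).round(1),P.min(0).round(1),P.max(0).round(1))
            if len(t)>5:
                r=cv2.minAreaRect(t[:,:2].astype(np.float32)); print("  top",np.round(r[0],1),np.round(r[1],1),round(r[2],1))
E
python3 - <<'E'
from h import *
for n in ("top","wrist","side"): grips(n)
print(manip.read_state())
E
```

```text
top [313 167   8  10  61] 54 all [ 628.9 -144.1   90.3] [ 615.4 -160.9   49.9] [ 641.9 -134.7   98.3]
  top [ 628.5 -143.7] [26.  17.7] 4.4
wrist [231 211  44  36 429] 328 all [578.4 199.8  88.8] [564.2 188.1  65.7] [591.4 204.2  99.5]
  top [579.1 199.8] [15.1 26.9] 69.4
side [210 235  12  14  92] 32 all [579.8 200.2  81. ] [564.7 167.6  25.7] [621.  206.4 103.5]
  top [579.6 197. ] [28.4 17. ] 3.0
{'clock': 4.3, 'joints': array([ 2.62397427e-01,  5.36284238e-01,  1.45190122e+00, -4.85754275e-06,
        1.15346969e+00,  1.13573212e-01]), 'qd': array([-0.00131172,  0.00037028, -0.00034308,  0.00099171,  0.0009978 ,
       -0.00067139]), 'effort': array([ 3.98094257e-03, -6.36328983e+01, -3.27236974e+01,  6.92733563e-02,
        8.26837902e-03, -1.81502702e-05]), 'eef_pos': array([578.87982558, 193.37729213,  65.81879155]), 'eef_rot': array([-3.14153107e+00,  1.14941661e-05,  1.71962251e+00]), 'wrist_force': array([ 0.61906313, -0.56480166, -0.07499978]), 'moment': array([-0.06557987, -0.08101425, -0.00058681]), 'finger_force': 0.0, 'finger_gap': 20.00899295880647}
```

Run:
```python
from h import *
c=get_calibration("wrist"); im,d=camera("wrist"); print(c["origin"],c["attitude"])
v,u=np.mgrid[0:384,0:512]; P=pts(c,np.c_[u.ravel(),v.ravel()],d=d.ravel()).reshape(384,512,3)
for r in range(204,300,6):
    print(r,[ (*im[r,k],*P[r,k].round(0).astype(int)) for k in (218,226,253,278,286)])
```

```text
[566.25048512 272.58122404 273.71146802] [ 2.85974958e+00 -2.23672225e-05  1.48766378e-01]
204 [(np.uint8(68), np.uint8(58), np.uint8(56), np.int64(550), np.int64(190), np.int64(24)), (np.uint8(246), np.uint8(246), np.uint8(244), np.int64(558), np.int64(199), np.int64(48)), (np.uint8(175), np.uint8(168), np.uint8(162), np.int64(578), np.int64(203), np.int64(54)), (np.uint8(247), np.uint8(247), np.uint8(247), np.int64(597), np.int64(204), np.int64(48)), (np.uint8(96), np.uint8(86), np.uint8(82), np.int64(607), np.int64(198), np.int64(23))]
210 [(np.uint8(72), np.uint8(61), np.uint8(58), np.int64(551), np.int64(184), np.int64(24)), (np.uint8(247), np.uint8(246), np.uint8(245), np.int64(558), np.int64(193), np.int64(47)), (np.uint8(136), np.uint8(96), np.uint8(76), np.int64(578), np.int64(203), np.int64(67)), (np.uint8(247), np.uint8(247), np.uint8(247), np.int64(598), np.int64(200), np.int64(48)), (np.uint8(96), np.uint8(85), np.uint8(80), np.int64(608), np.int64(193), np.int64(23))]
216 [(np.uint8(73), np.uint8(59), np.uint8(57), np.int64(552), np.int64(179), np.int64(23)), (np.uint8(
[... 5639 characters left out ...]
 np.uint8(152), np.int64(590), np.int64(126), np.int64(43)), (np.uint8(102), np.uint8(94), np.uint8(89), np.int64(588), np.int64(202), np.int64(160)), (np.uint8(156), np.uint8(149), np.uint8(143), np.int64(591), np.int64(205), np.int64(164))]
294 [(np.uint8(154), np.uint8(148), np.uint8(142), np.int64(564), np.int64(200), np.int64(166)), (np.uint8(90), np.uint8(83), np.uint8(79), np.int64(567), np.int64(198), np.int64(164)), (np.uint8(247), np.uint8(247), np.uint8(247), np.int64(590), np.int64(121), np.int64(44)), (np.uint8(95), np.uint8(88), np.uint8(83), np.int64(588), np.int64(202), np.int64(164)), (np.uint8(156), np.uint8(150), np.uint8(144), np.int64(591), np.int64(203), np.int64(165))]
```

The depth readings put the visible fingertips at z ≈ 101 mm, while the reported TCP is at 66. So the real fingers end about 35 mm short of the stated TCP and closed above the grip without touching it. I'll open, go 33 mm lower and close again.

Emit:
jog_arm(
  plan=[0,0,0,0,0,0,0,0,0,0,0,0,0,0,0,0,0,0,0,0,0,0,0,0,0,0,0,0,0,0,0,0,-0.006,0,0,0,0,0,-0.014,0,0,0,0,0,-0.022,0,0,0,0,0,-0.029,0,0,0,0,0,-0.033,0,0,0,0,0,-0.033,0,0,0],
  claw=0.06,
)

```text
clock: 5.45
eef_pos: [578.6, 193.3, 32.1]
eef_rot: [-3.14, 0.0, 1.72]
wrist_force: [-0.6, -0.1, 0.8]
finger_gap: 60.1
finger_force: 0.0
```

Emit:
jog_arm(
  plan=[0,0,0,0,0,0,0,0,0,0,0,0,0,0,0,0,0,0,0,0,0,0,0,0,0,0,0,0,0,0,0,0,0,0,0,0],
  claw=0.02,
  force=15,
)

```text
clock: 6.05
eef_pos: [579.8, 193.5, 33.2]
eef_rot: [3.139, -0.0, 1.72]
wrist_force: [5.6, 0.7, -1.3]
finger_gap: 30.1
finger_force: 15.0
```

Emit:
jog_arm(
  plan=[0.0004,-0.003,0,0,0,0,0.0012,-0.008,0,0,0,0,0.002,-0.013,0,0,0,0,0.0027,-0.018,0,0,0,0,0.0035,-0.023,0,0,0,0,0.0042,-0.028,0,0,0,0,0.005,-0.033,0,0,0,0,0.0054,-0.036,0,0,0,0,0.0057,-0.038,0,0,0,0,0.0057,-0.038,0,0,0,0],
)

```text
clock: 7.05
eef_pos: [585.5, 155.5, 33.2]
eef_rot: [3.139, -0.0, 1.72]
wrist_force: [6.1, 0.7, -2.2]
finger_gap: 29.9
finger_force: 15.0
```

Emit:
jog_arm(
  plan=[0.00015,-0.001,0,0,0,0,0.0003,-0.002,0,0,0,0,0.0003,-0.002,0,0,0,0],
)

```text
clock: 7.35
eef_pos: [585.8, 153.8, 33.3]
eef_rot: [3.139, -0.001, 1.72]
wrist_force: [6.5, 2.5, -1.7]
finger_gap: 29.8
finger_force: 15.0
```

Emit:
jog_arm(
  plan=[0.00015,-0.001,0,0,0,0,0.0003,-0.002,0,0,0,0,0.0003,-0.002,0,0,0,0],
)

```text
clock: 7.65
eef_pos: [586.1, 151.8, 33.2]
eef_rot: [3.139, -0.001, 1.72]
wrist_force: [5.0, 2.3, -1.1]
finger_gap: 30.1
finger_force: 15.0
```

Emit:
jog_arm(
  plan=[0.00015,-0.001,0,0,0,0,0.0003,-0.002,0,0,0,0,0.0003,-0.002,0,0,0,0],
)

```text
clock: 7.95
eef_pos: [586.3, 150.6, 33.2]
eef_rot: [3.139, -0.002, 1.72]
wrist_force: [5.2, 8.4, -2.2]
finger_gap: 29.7
finger_force: 15.0
```

Emit:
jog_arm(
  plan=[0.00015,-0.001,0,0,0,0,0.0003,-0.002,0,0,0,0,0.0003,-0.002,0,0,0,0],
)

```text
clock: 8.25
eef_pos: [586.3, 150.3, 33.2]
eef_rot: [3.139, -0.004, 1.72]
wrist_force: [2.8, 20.0, -3.8]
finger_gap: 30.1
finger_force: 15.0
```

Emit:
jog_arm(
  plan=[-0.0003,0.002,0,0,0,0,-0.0003,0.002,0,0,0,0],
)

```text
clock: 8.45
eef_pos: [586.3, 150.5, 33.2]
eef_rot: [3.139, -0.001, 1.72]
wrist_force: [4.4, 6.6, -2.4]
finger_gap: 30.0
finger_force: 15.0
```

Emit:
jog_arm(
  plan=[0,0,0,0,0,0,0,0,0,0,0,0,0,0,0,0,0,0,0,0,0,0,0,0,0,0,0.01,0,0,0,0,0,0.04,0,0,0,0,0,0.08,0,0,0,0.004,-0.026,0.1,0,0,0,0.01,-0.066,0.1,0,0,0,0.016,-0.11,0.1,0,0,0,0.023,-0.155,0.1,0,0,0,0.03,-0.2,0.1,0,0,0,0.037,-0.245,0.1,0,0,0,0.042,-0.28,0.1,0,0,0,0.044,-0.295,0.1,0,0,0,0.044,-0.295,0.1,0,0,0,0.044,-0.295,0.1,0,0,0],
  claw=0.06,
)

```text
clock: 10.15
eef_pos: [629.5, -144.5, 133.1]
eef_rot: [3.142, -0.0, 1.72]
wrist_force: [0.7, 0.5, -0.6]
finger_gap: 60.0
finger_force: 0.0
```

Run:
```python
from h import *
print(manip.read_state()["eef_pos"])
for n in ("top","wrist","side"): grips(n)
im,d=camera("wrist"); cv2.imwrite("pics/w3.png",im[:,:,::-1])
```

```text
[ 629.45389548 -144.5298391   133.09554806]
top [212 182   8  10  63] 47 all [583.4 150.9  90.4] [570.4 142.4  70.2] [596.8 161.6  96.7]
  top [583.9 152.8] [26.6 17.8] 4.3
wrist [236 197  34  22 696] 655 all [ 630.1 -146.8   89.5] [ 615.6 -172.1   47.7] [ 645.  -136.6   92.1]
  top [ 630.1 -147.1] [28.1 18.1] 8.5
side [341 144   9  16  45] 0 all [ 400.1 -392.7   15.9] [ 374.4 -436.1    4.7] [ 418.9 -372.5   24.5]
side [252 156  10  11  66] 18 all [ 629.7 -137.7   80.5] [ 616.8 -153.1   59.8] [ 644.9 -131.9   97.8]
  top [ 629.1 -140.5] [26.6 15.7] 24.5
side [216 227  12  10  79] 23 all [584.6 157.6  78.3] [570.9 129.4  25.8] [623.6 164.2  97.1]
  top [584.4 158.1] [26.6  7. ] 16.6
```

View pics/w3.png

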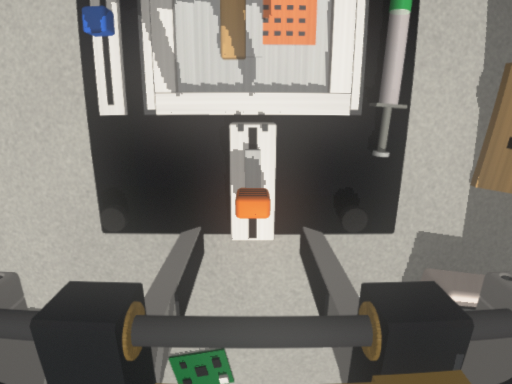

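The right grip is centred between the fingers at (253,203), measured at (630,-147), and the left grip now reads about (585,151), which is home. Now I'll descend and close on the right grip.

Emit:
jog_arm(
  plan=[0,-0.002,-0.015,0,0,0,0,-0.002,-0.035,0,0,0,0,-0.002,-0.055,0,0,0,0,-0.002,-0.073,0,0,0,0,-0.002,-0.088,0,0,0,0,-0.002,-0.097,0,0,0,0,-0.002,-0.1,0,0,0,0,-0.002,-0.1,0,0,0],
)

```text
clock: 11.15
eef_pos: [629.6, -147.6, 32.8]
eef_rot: [-3.142, -0.0, 1.72]
wrist_force: [-0.4, -0.5, 1.0]
finger_gap: 59.9
finger_force: 0.0
```

Emit:
jog_arm(
  plan=[0,0,0,0,0,0,0,0,0,0,0,0,0,0,0,0,0,0,0,0,0,0,0,0,0,0,0,0,0,0,0,0,0,0,0,0],
  claw=0.02,
  force=15,
)

```text
clock: 11.75
eef_pos: [630.9, -147.5, 33.4]
eef_rot: [3.138, 0.001, 1.72]
wrist_force: [9.6, 0.5, -3.1]
finger_gap: 29.8
finger_force: 15.0
```

Emit:
jog_arm(
  plan=[-0.0004,0.003,0,0,0,0,-0.0012,0.008,0,0,0,0,-0.002,0.013,0,0,0,0,-0.0027,0.018,0,0,0,0,-0.0035,0.023,0,0,0,0,-0.0042,0.028,0,0,0,0,-0.005,0.033,0,0,0,0,-0.0057,0.038,0,0,0,0,-0.0063,0.042,0,0,0,0,-0.0068,0.045,0,0,0,0,-0.0071,0.047,0,0,0,0,-0.0071,0.047,0,0,0,0],
)

```text
clock: 12.95
eef_pos: [623.9, -100.4, 33.4]
eef_rot: [3.138, 0.001, 1.72]
wrist_force: [9.7, 1.1, -3.0]
finger_gap: 29.8
finger_force: 15.0
```

Emit:
jog_arm(
  plan=[-0.00015,0.001,0,0,0,0,-0.0003,0.002,0,0,0,0,-0.0003,0.002,0,0,0,0],
)

```text
clock: 13.25
eef_pos: [623.6, -98.7, 33.4]
eef_rot: [3.138, 0.001, 1.72]
wrist_force: [10.5, -0.6, -4.0]
finger_gap: 30.2
finger_force: 15.0
```

Emit:
jog_arm(
  plan=[-0.00015,0.001,0,0,0,0,-0.0003,0.002,0,0,0,0,-0.0003,0.002,0,0,0,0],
)

```text
clock: 13.55
eef_pos: [623.3, -96.7, 33.4]
eef_rot: [3.138, 0.001, 1.72]
wrist_force: [10.5, 0.0, -3.1]
finger_gap: 29.9
finger_force: 15.0
```

Emit:
jog_arm(
  plan=[-0.00015,0.001,0,0,0,0,-0.0003,0.002,0,0,0,0,-0.0003,0.002,0,0,0,0],
)

```text
clock: 13.85
eef_pos: [623.3, -96.5, 33.4]
eef_rot: [3.137, 0.004, 1.719]
wrist_force: [13.5, -12.8, -6.4]
finger_gap: 30.0
finger_force: 15.0
```

Emit:
jog_arm(
  plan=[-0.00015,0.001,0,0,0,0,-0.0002,0.0015,0,0,0,0,-0.0002,0.0015,0,0,0,0],
)

```text
clock: 14.15
eef_pos: [623.3, -96.1, 33.4]
eef_rot: [3.137, 0.005, 1.719]
wrist_force: [14.2, -17.5, -8.5]
finger_gap: 29.7
finger_force: 15.0
```

At the stop (17 N). I'll relieve the push, open, rise and check.

Emit:
jog_arm(
  plan=[0.0003,-0.002,0,0,0,0,0.0003,-0.002,0,0,0,0],
)

```text
clock: 14.35
eef_pos: [623.3, -96.2, 33.4]
eef_rot: [3.137, 0.002, 1.719]
wrist_force: [11.7, -5.7, -4.1]
finger_gap: 30.2
finger_force: 15.0
```

Emit:
jog_arm(
  plan=[0,0,0,0,0,0,0,0,0,0,0,0,0,0,0,0,0,0,0,0,0,0,0,0,0,0,0.01,0,0,0,0,0,0.04,0,0,0,0,0,0.08,0,0,0,0,0,0.12,0,0,0,-0.01,0.02,0.16,0,0,0,-0.02,0.05,0.2,0,0,0,-0.035,0.085,0.24,0,0,0,-0.05,0.11,0.28,0,0,0,-0.06,0.12,0.297,0,0,0,-0.06,0.12,0.297,0,0,0,-0.06,0.12,0.297,0,0,0],
  claw=0.06,
)

```text
clock: 15.85
eef_pos: [561.5, 24.8, 329.9]
eef_rot: [3.141, 0.0, 1.72]
wrist_force: [-0.6, -0.9, -0.3]
finger_gap: 59.7
finger_force: 0.0
```

Run:
```python
from h import *
print(manip.read_state()["eef_pos"])
for n in ("top","wrist"): grips(n)
im,d=camera("wrist"); cv2.imwrite("pics/w4.png",im[:,:,::-1])
```

```text
[561.482223    24.82037122 329.87603492]
top [296 170   7  10  57] 52 all [620.3 -93.1  90.9] [ 607.1 -102.3   77.7] [633.1 -84.5  95.2]
  top [621.1 -93.4] [23.7 17.6] 1.1
wrist [273  68  21  15 297] 269 all [584.7 149.7  89.7] [570.7 139.6  73.5] [599.2 159.7  92.8]
  top [585.  150.1] [27.2 18.3] 8.7
wrist [271 239  17  11 173] 167 all [621.5 -95.2  90. ] [ 608.4 -105.6   87.1] [635.3 -86.7  92.3]
  top [622.  -96.3] [25.1 17.5] 9.4
```

View pics/w4.png

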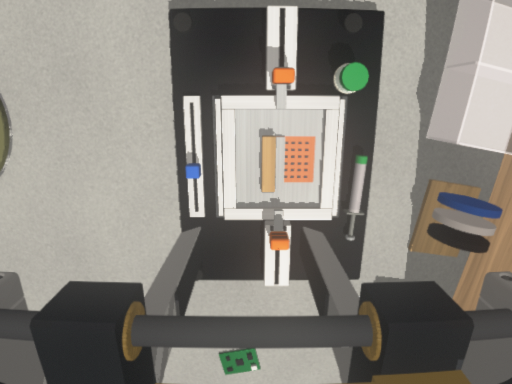

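The final view shows both grips, at (284,75) and (279,242), with their tongues over the frame's edges. They are 249 mm apart against 250 expected at home, and nothing else has shifted.

```bash
python3 -c "
from cell import manip
print(manip.sign_off())"
```

```text
the job is handed in; nothing more can be done
None
```

Both grips are home against their end stops and the job is handed in: they measure 249 mm apart (250 expected), with a 15 N squeeze and at most about 20 N at the stops; the real fingertips end about 35 mm short of the stated TCP, so I corrected the grasp depth from camera readings after one empty close.

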